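Index a specimen magazine with its thumbwheel and weigh one rock

ROBOT

A 7-joint arm with a two-finger parallel gripper is mounted at the origin on a cart in front of the work surface, level with it; the furniture and walls round the work are solid. World frame = base frame: x ahead of the robot, y to its left, z up, the work surface at z = 0. Lengths are in m, angles in rad, forces in N, time in s.
With the tool pointing down it reaches from about 0.425 to 0.925 m from the base axis. Payload 6.8 kg.
Tool frame: the origin (TCP) lies at the very end of the fingers, on their centre line; the grasp point (between the pads) lies 19 mm behind it; z points along the fingers, y is the line along which they close (so a half turn about z gives the same grasp; the last joint's range is limited). The gripper opens to 85 mm and grips with 20 to 120 N. Pads are 22 mm wide; open, the fingers measure 114 mm over their backs; the gripper's body (76 mm by 85 mm) begins 54 mm behind the grasp point. The pads swing forward as they close: fully open they stand 13 mm farther back than shut.
Start: joints at [-1.371, 0.477, 0.022, 1.555, -0.011, 1.109, -0.083], TCP at [0.204, 0.643, 0.231] pointing down, gripper open.
Joint ranges: [-2.96, 2.96], [-0.34, 2.1], [-1.41, 1.46], [0.24, 2.44], [-1.37, 4.51], [0.17, 1.92], [-2.96, 2.96]. Speed limits (rad/s): [2.39, 2.39, 3.14, 3.14, 3.14, 3.14, 3.14].

INTERFACE

Orientations are given as a rotation vector (axis times angle).
In Python, from station import manip gives the robot as it stands.
- The arm moves only by the tool send_rows, never from a script. Its argument "plan" is a list of rows, each a list of 7 numbers: the shift along the world's x, y, z scaled (see below), then the turn, a rotation vector about the world's x, y, z scaled (see below), then the closure, from -1 (fully open) to 1 (shut), so that 0 is half open. In form: [[x, y, z, wx, wy, wz, grip], ...]. A call has 1 to 5 rows; each row shifts and turns the commanded pose from where the row before left it; what a row does not reach is not made up. The controller multiplies each number of a shift by 3 cm and each number of a turn by 0.1 rad. A row lasts 1/12 s, in which the tool goes at most 41.7 mm and 7.16 degrees, less where a joint would pass 70% of its speed; a pose out of reach is approached as far as the arm can. A call with a number of a shift or a turn outside -1 to 1 is refused whole. A call with a gripper value outside its range is refused whole. The fingers move at their own pace and stop on an object; the grip force is fixed at half the most. Time passes only in rows, so rows that do not move let the fingers close. It gives the time, the measured TCP pose, the force, the opening and the grip force at its end, in the units of the state.
- manip.observe(): the state, without advancing time (a new reading comes with each control period).
- manip.capture(name): name is "scene" or "top"; returns a dict with "pixels" (420x560x3 uint8, red, green, blue), "fx", "fy", "cx", "cy" (pixels), "dist" ([k1, k2, p1, p2, k3] as OpenCV has them; the pictures are not rectified), "xyz" and "attitude" of the camera in the world. Camera axes: x right, y down, z forward; pixel columns grow to the right and rows downward; lengths in m; the calibration is good to about 2 mm. A picture is of the moment at which its call begins. There is no depth.
- manip.close_job(): hands the job in; it is judged then, once.
Trained networks look in the newest picture that a camera, given by its name, has taken for a name from the list of things; names that differ only in an ending like _2 or _b are one class to them, and where a whole thing is asked for, a point or a joint stands for the part that bears it (a point fixed in the world has none). Each returns a list of dicts, best first, with "confidence" (0 to 1); they miss things now and then, are a little off and sometimes report something else, mostly with a low value. They report only what shows in the picture. A call takes as long as a camera call. They do not tell look-alikes from the thing itself.
- manip.look_for(target, camera): "extent" ([left, top, right, bottom] as shares, 0 to 1, of the picture: columns of its width, rows of its height, round what is visible of it).
- manip.spot_point(target, camera): "xy" ([column, row] as shares, 0 to 1, of the picture: columns of its width, rows of its height: a listed point, or the origin of a listed thing).
The state is a dict: "clock": time; "joint_pos": joint angles; "qvel": joint speeds; "effort": joint torques, N m; "position": TCP position; "ee_rot": TCP orientation; "contact_force": force on the tool from outside, world axes, zero at the start; "torque": the same for the moment, N m; "grip_width": finger opening in m; "gripper_force": force on a finger pad.
Only numpy, scipy, OpenCV 4.12 (cv2) and the standard library are available. Lean on these libraries where they do the work, as an engineer would, in place of code of your own. Each camera call takes 0.05 s, during which the arm holds its last target. There are 200 camera calls.

TASK

Roll the numbered thumbwheel of the specimen magazine until the pocket with the rust-red rock stands in the slot of the clear roof, turning the tray with the thumbwheel only. Then take that rock out, set it gently down on the middle of the balance pan and let go, and finally roll the thumbwheel back to number 3. Leave the other rocks on their tray, and do not push about the wash bottle, the dropper bottle or the mug.

Things in the scene. Friction and masses are not known exactly. Their poses are not given: they have to be found in the camera images.
- magazine: Fixed specimen magazine; origin on the bench under the tray's axis, -x its front (to the robot), +y its left. On a white plinth (radius 140 mm) turns a grey tray, radius 132 mm, floor 32 mm above the bench, with six numbered pockets centred 88 mm from the axis, 60 deg apart, parted by fins 5 mm high. The thumbwheel's console stands at the right front, posts at (+-137, +-137) mm.
- roof_slot (a point): Middle of the slot's back edge in the clear roof, at the roof's top, 112 mm above the bench; axes as the magazine's. The roof (5 mm thick) covers x and y -150 to +150 mm about the tray's axis, but for the slot: 150 mm wide (75 mm to either side of this point), open from here (15 mm behind the tray's axis) out to the front. Its posts end 116 mm above the bench.
- thumbwheel (a joint): Angle (rad) of the black thumbwheel, rolling about the magazine's y axis: -1.571 = number 1, -0.785 = 2, 0 = 3 (start), 0.785 = 4, 1.571 = 5, 2.356 = 6; stops beyond 1 and 6. Rolling the top away (magazine +x) raises it. Number n brings pocket n into the slot. It clicks: a spring pulls it to the nearest number; past half a step it goes on to the next in about 0.5 s. A slow push of 4 to 6 N rolls it.
- wheel_centre (a point): On the wheel's axis, 66 mm above the bench, mid ribbed band; does not turn; axes as the magazine's. Drum radius 36 mm. The band, 36 mm wide along the axis, has 8 straight ribs, 5 mm thick, tips at radius 50 mm, 45 deg apart; when a number is set they stand 22.5 and 67.5 deg either side of straight up. Left of the band: white tiles with numerals 1 to 6; the one on top, by the red pointer, is set.
- console (a point): Middle of the grey console on the bench: 136 mm (x) by 100 mm (y), walls 78 mm high; axes as the magazine's. The thumbwheel stands out of its open top. A post on its left wall, 45 mm from here, carries the red pointer, 108 mm high.
- tray (a joint): Angle of the tray (rad), counterclockwise from above positive, 0 at the start; geared to the thumbwheel: always 4/3 of its angle, so 60 deg of tray for each step of the wheel.
- opening (a point): Point on the tray floor (32 mm above the bench) in the roof's slot, 88 mm in front of the tray's axis, where the pocket that is set stands. Axes as the magazine's. At the start pocket 3 is here (empty); seen from above, pocket n stands (n - 3) x 60 deg clockwise from here about the tray's axis.
- tray_centre (a point): Point on the tray's axis, at the height of its floor (32 mm above the bench).
- rock_2: The wanted specimen: rust-red rock, 50 x 48 x 37 mm, about 0.14 kg, origin at the middle of its underside, z up. It starts in pocket 1, 2, 5 or 6, turned any way.
- rock_1: Brown-grey rock, 63 x 74 x 44 mm, on the tray; stays there.
- rock_3: Dark green rock, 42 x 56 x 40 mm, on the tray; stays there.
- rock_4: Pale buff rock, 59 x 69 x 40 mm, on the tray; stays there.
- balance: White laboratory balance, fixed, 180 mm (x) by 150 mm (y), casing 42 mm high, display at its front (-x) side. Origin on the bench under its middle.
- pan_top (a point): Middle of the upper face of the balance's round steel pan, radius 52 mm, 62 mm above the bench, 32 mm behind (+x of) the balance's middle. The pan gives on a spring, about 1 mm under the rock, 5 mm at most.
- microscope_left: Fixed cream microscope on the bench between the magazine and the balance, in the way of a straight carry: taller than 0.35 m, it fills about x 0.48 to 0.88 m, y -0.18 to 0.04 m of the world; the bench in front of it (x below 0.45 m) is free but for the wash bottle.
- wash_bottle: White squeeze wash bottle with a red cap and bent nozzle, 62 x 87 x 195 mm, origin under its body, standing on the bench between magazine and balance. Bystander.
- dropper_bottle: Amber dropper bottle with black cap, 33 mm across, 102 mm high, origin under its middle, standing behind the balance. Bystander.
- mug: White mug with yellow and red bands, 80 x 114 x 89 mm with its handle, origin under its middle, standing on the right of the balance. Bystander.
Things that resemble listed ones, but are neither listed nor needed, are in the scene too. Of the things that look like the balance, the larger one is meant.

How it is judged:
On the way, in this order (a step that is already met when the one before it is completed fails the run):
1. the pocket with the rust-red rock stands in the slot, wheel clicked into its number (horizontal distance between rock_2 and opening below 0.025 m and (value of joint thumbwheel between -1.6908 and -1.4508 rad or value of joint thumbwheel between -0.9054 and -0.6654 rad or value of joint thumbwheel between -0.12 and 0.12 rad or value of joint thumbwheel between 0.6654 and 0.9054 rad or value of joint thumbwheel between 1.4508 and 1.6908 rad or value of joint thumbwheel between 2.2362 and 2.4762 rad)), for 0.2 s.
2. the rust-red rock rests on the balance pan, let go (horizontal distance between rock_2 and pan_top below 0.03 m and z of rock_2 in the frame of pan_top between -0.012 and 0.03 m and contact force between rock_2 and balance above 0.4 N and linear speed of rock_2 below 0.03 m/s and contact force between the fingers and rock_2 below 0.05 N), for 0.2 s.
At the end, for the whole second after the job is handed in: The rust-red rock rests on the balance pan, its middle within 30 mm of the pan's middle; the thumbwheel is set to number 3 (within 0.12 rad); the three other rocks lie on the tray (horizontal distance between rock_2 and pan_top below 0.03 m and z of rock_2 in the frame of pan_top between -0.012 and 0.03 m and contact force between rock_2 and balance above 0.4 N and linear speed of rock_2 below 0.03 m/s and value of joint thumbwheel between -0.12 and 0.12 rad and distance between each of rock_1, rock_3, rock_4 and tray_centre below 0.125 m and z of each of rock_1, rock_3, rock_4 in the frame of magazine below 0.05 m); the robot touches nothing.
It fails at once if the tray turned by pushing it or a rock on it: a finger or arm presses the tray or a rock on it with over 1 N while the wheel is more than 0.25 rad off every number ((contact force between any of the fingers, the arm and tray above 1 N or contact force between any of the fingers, the arm and rock_1 above 1 N or contact force between any of the fingers, the arm and rock_3 above 1 N or contact force between any of the fingers, the arm and rock_4 above 1 N or (contact force between any of the fingers, the arm and rock_2 above 1 N and distance between rock_2 and tray_centre below 0.12 m)) and not (value of joint thumbwheel between -1.8208 and -1.3208 rad or value of joint thumbwheel between -1.0354 and -0.5354 rad or value of joint thumbwheel between -0.25 and 0.25 rad or value of joint thumbwheel between 0.5354 and 1.0354 rad or value of joint thumbwheel between 1.3208 and 1.8208 rad or value of joint thumbwheel between 2.1062 and 2.6062 rad)).
It fails at once if the rust-red rock dropped on the balance (faster than 0.5 m/s within 60 mm above the pan) (linear speed of rock_2 above 0.5 m/s and horizontal distance between rock_2 and pan_top below 0.06 m and z of rock_2 in the frame of pan_top below 0.06 m).
It fails at once if another rock left the tray (not (distance between each of rock_1, rock_3, rock_4 and tray_centre below 0.125 m and z of each of rock_1, rock_3, rock_4 in the frame of magazine below 0.05 m)).
It fails at once if a bystander shifted by over 25 mm or tipped (distance of any of wash_bottle, dropper_bottle, mug from where it was at the start of the episode above 0.025 m or angle between any of wash_bottle, dropper_bottle, mug's own z axis and vertical above 0.4 rad).
It also fails if it takes over 72 s, if anything falls off the work surface, if the arm or the gripper's body presses on something with over 40 N, if the wrist force passes 120 N, or if a joint passes its speed limit or range.

## Working session

There is one attempt and no reset: what is moved stays moved. The work goes in short steps, Python scripts to look and compute and a tool call to move; the robot and the scene stay as the last step left them, time stands still between calls to the robot, and variables do not carry over. Pictures are saved under pics/ and viewed, at most 10 in all, crops included, and the job is handed in when it is done.

Besides the shell and the picture viewer there is one more tool, called after ">>>" as a command line: name --pt "numbers of a row" for each row, then --argument value for the rest. send_rows: Moves the arm, as the interface text tells. Its arguments: {"type":"object","properties":{"plan":{"type":"array","items":{"type":"array","items":{"type":"number"}}}},"required":["plan"]}

```bash
mkdir -p pics
cat > h.py <<'E'
import numpy as np, cv2
from station import manip
from scipy.spatial.transform import Rotation as R
def rot(a):
    a=np.array(a,float)
    if a.shape==(3,3): return a
    return R.from_rotvec(a).as_matrix() if a.size==3 else R.from_quat(a).as_matrix()
def ray(c,uv):
    K=np.array([[c['fx'],0,c['cx']],[0,c['fy'],c['cy']],[0,0,1]])
    p=cv2.undistortPoints(np.array([[uv]],float),K,np.array(c['dist'],float))[0,0]
    return np.array(c['xyz']),rot(c['attitude'])@np.array([p[0],p[1],1])
def at_z(c,uv,z):
    o,d=ray(c,uv); return (o+d*(z-o[2])/d[2])[:2]
def proj(c,P):
    K=np.array([[c['fx'],0,c['cx']],[0,c['fy'],c['cy']],[0,0,1]])
    Rm=rot(c['attitude']).T
    return cv2.projectPoints(np.array([P],float),cv2.Rodrigues(Rm)[0],-Rm@np.array(c['xyz']),K,np.array(c['dist'],float))[0][0,0]
def tri(c1,u1,c2,u2):
    A=[];b=[]
    for c,u in((c1,u1),(c2,u2)):
        o,d=ray(c,u); d/=np.linalg.norm(d); M=np.eye(3)-np.outer(d,d); A.append(M); b.append(M@o)
    return np.linalg.lstsq(np.vstack(A),np.hstack(b),rcond=None)[0]
E
python3 - <<'E'
from h import *
C={}
for n in('scene','top'):
    C[n]=manip.capture(n); cv2.imwrite(f'pics/{n}0.png',C[n]['pixels'][:,:,::-1])
    print(n,np.round(C[n]['xyz'],3),np.round(C[n]['attitude'],3),C[n]['fx'])
Z=dict(magazine=0,roof_slot=.112,wheel_centre=.066,console=0,opening=.032,tray_centre=.032,rock_2=.032,balance=0,pan_top=.062,wash_bottle=0,dropper_bottle=0,mug=0)
for t,z in Z.items():
    for n in C:
        for r in manip.spot_point(t,n)[:4]:
            uv=np.array(r['xy'])*[560,420]
            print(t,n,round(r['confidence'],2),uv.round(0),at_z(C[n],uv,z).round(3))
s=manip.observe();print({k:np.round(v,3) for k,v in s.items()})
E
```

```text
scene [-0.359  0.731  1.083] [-1.061  2.352 -1.117] 456.16143837312956
top [0.223 0.022 1.884] [-2.19   2.134 -0.247] 456.63664469979256
magazine scene 0.89 [165. 279.] [0.59  0.335]
magazine top 0.77 [177. 189.] [0.588 0.346]
roof_slot scene 0.82 [157. 253.] [0.596 0.34 ]
roof_slot top 0.7 [174. 178.] [0.607 0.343]
wheel_centre scene 0.75 [235. 253.] [0.483 0.133]
wheel_centre top 0.81 [226. 214.] [0.478 0.134]
console scene 0.33 [152. 249.] [0.733 0.297]
console top 0.89 [226. 213.] [0.49 0.14]
console top 0.36 [332. 214.] [ 0.499 -0.306]
console top 0.32 [228. 215.] [0.482 0.13 ]
opening scene 0.73 [176. 288.] [0.507 0.341]
opening top 0.71 [171. 204.] [0.517 0.361]
tray_centre scene 0.63 [162. 272.] [0.593 0.338]
tray_centre scene 0.6 [333. 218.] [ 0.424 -0.26 ]
tray_centre top 0.56 [175. 190.] [0.577 0.348]
tray_centre top 0.32 [195. 196.] [0.554 0.268]
rock_2 scene 0.63 [150. 255.] [0.682 0.331]
rock_2 scene 0.55 [132. 273.] [0.65  0.412]
rock_2 scene 0.52 [193. 275.] [0.52 0.27]
rock_2 scene 0.46 [175. 258.] [0.618 0.274]
rock_2 top 0.57 [193. 194.] [0.563 0.276]
rock_2 top 0.
[... 647 characters left out ...]
_bottle top 0.44 [339. 189.] [ 0.609 -0.334]
mug scene 0.72 [188. 271.] [0.57 0.26]
mug top 0.92 [374. 233.] [ 0.425 -0.487]
mug top 0.71 [176. 185.] [0.602 0.353]
{'clock': np.float64(1.3), 'joint_pos': array([-1.371,  0.477,  0.022,  1.555, -0.011,  1.109, -0.083]), 'qvel': array([ 0.   , -0.001, -0.001,  0.   , -0.001, -0.001,  0.001]), 'effort': array([-1.0000e-03, -5.9632e+01,  1.6060e+00, -2.8154e+01,  1.2000e-02,
        2.0000e-03, -0.0000e+00]), 'position': array([0.205, 0.643, 0.231]), 'ee_rot': array([-0.482, -3.104, -0.   ]), 'contact_force': array([0.537, 0.089, 0.003]), 'torque': array([-0.035, -0.037, -0.033]), 'gripper_force': np.float64(0.0), 'grip_width': np.float64(0.085)}
```

View pictures.

Run:
```python
import cv2
a=cv2.imread('pics/scene0.png');b=cv2.imread('pics/top0.png')
cv2.imwrite('pics/a.png',cv2.resize(a[190:370,60:300],None,fx=3.3,fy=3.3,interpolation=cv2.INTER_CUBIC))
cv2.imwrite('pics/b.png',cv2.resize(b[130:290,100:440],None,fx=2.35,fy=2.35,interpolation=cv2.INTER_CUBIC))
```

```text
(no output)
```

View pics/scene0.png

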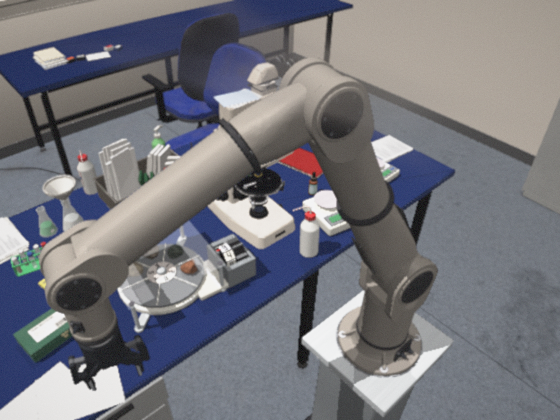

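View pics/a.png

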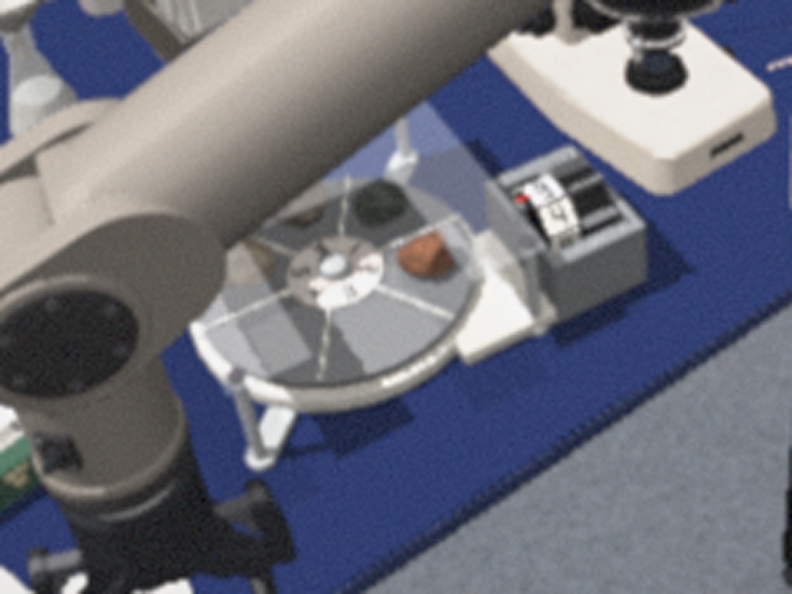

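View pics/b.png

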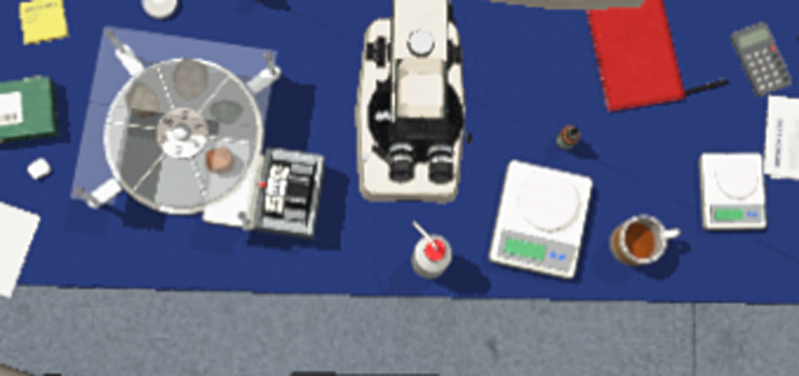

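Run:
```python
from h import *
c={n:manip.capture(n) for n in('scene','top')}
b=lambda u,v:(u/2.35-.5+100,v/2.35-.5+130)
for n,p in dict(TL=(107,28),TR=(275,52),BL=(72,195)).items(): print(n,at_z(c['top'],b(*p),.112).round(3))
for n,p in dict(TR=(323,155),TL=(267,150),BR=(313,238),BL=(253,228)).items(): print('con',n,at_z(c['top'],b(*p),.078).round(3))
for t,z in dict(wheel_centre=.066,opening=.032,tray_centre=.032,roof_slot=.112,console=0,pan_top=.062,balance=0,magazine=0).items():
    u={}
    for n in c:
        L=[]
        for k in range(4):
            c[n]=manip.capture(n)
            L+=[at_z(c[n],np.array(r['xy'])*[560,420],z) for r in manip.spot_point(t,n)[:3] if r['confidence']>.4]
        L=np.array(L); print(t,n,L.round(3).tolist())
for n in c: print(n,[ (round(r['confidence'],2),(np.array(r['extent'])*[560,420,560,420]).round()) for r in manip.look_for('console',n)])
i=c['top']['pixels'][160:240,135:245]; cv2.imwrite('pics/c.png',cv2.resize(i[:,:,::-1],None,fx=7,fy=7,interpolation=cv2.INTER_CUBIC))
print(rot(manip.observe()['ee_rot']).round(3))
```

```text
TL [0.755 0.468]
TR [0.722 0.18 ]
BL [0.466 0.506]
con TR [0.553 0.093]
con TL [0.558 0.188]
con BR [0.41  0.104]
con BL [0.424 0.206]
wheel_centre scene [[0.49, 0.119], [0.487, 0.128], [0.484, 0.131], [0.639, 0.318], [0.348, -0.059], [0.491, 0.134], [0.522, 0.369]]
wheel_centre top [[0.478, 0.127], [0.48, 0.13], [0.481, 0.121], [0.497, 0.132], [0.603, -0.339]]
opening scene [[0.525, 0.346], [0.511, 0.35], [0.524, 0.104], [0.51, 0.348], [0.508, 0.353]]
opening top [[0.511, 0.349], [0.509, 0.36], [0.512, 0.343], [0.524, 0.353]]
tray_centre scene [[0.59, 0.336], [0.612, 0.337], [0.686, 0.3], [0.672, 0.342], [0.609, 0.33], [0.566, -0.302], [0.605, 0.327]]
tray_centre top [[0.584, 0.34], [0.513, 0.358], [0.591, 0.341], [0.597, 0.355], [0.626, 0.346], [0.589, 0.348]]
roof_slot scene [[0.602, 0.339], [0.558, 0.295], [0.598, 0.339], [0.594, 0.341], [0.615, 0.343]]
roof_slot top [[0.607, 0.331], [0.476, 0.139], [0.599, 0.352], [0.605, 0.341], [0.607, 0.336]]
console scene []
console top [[0.477, 0.139], [0.491, 0.13], [0.494, 0.139], [0.491, 0.141]]
pan_top scene [[0.49, -0.299], [0.547, -0.
[... 274 characters left out ...]
2, -0.29], [0.508, -0.636], [0.464, -0.295], [0.529, -0.64], [0.565, 0.258], [0.471, -0.293], [0.517, -0.63], [0.464, -0.29], [0.507, -0.634]]
balance top [[0.451, -0.307], [0.524, -0.643], [0.527, -0.643], [0.452, -0.306], [0.458, -0.291], [0.52, -0.645], [0.517, -0.627], [0.464, -0.289], [0.494, 0.146]]
magazine scene [[0.58, 0.343], [0.586, 0.338], [0.584, 0.346], [0.622, 0.318], [0.581, 0.333]]
magazine top [[0.588, 0.342], [0.589, 0.337], [0.652, 0.41], [0.594, 0.324], [0.591, 0.338]]
scene [(0.8, array([118., 219., 259., 328.]))]
top [(0.84, array([132., 140., 235., 233.])), (0.3, array([311., 201., 352., 248.]))]
[[-0.953  0.303 -0.   ]
 [ 0.303  0.953 -0.   ]
 [ 0.    -0.    -1.   ]]
```

View pics/c.png

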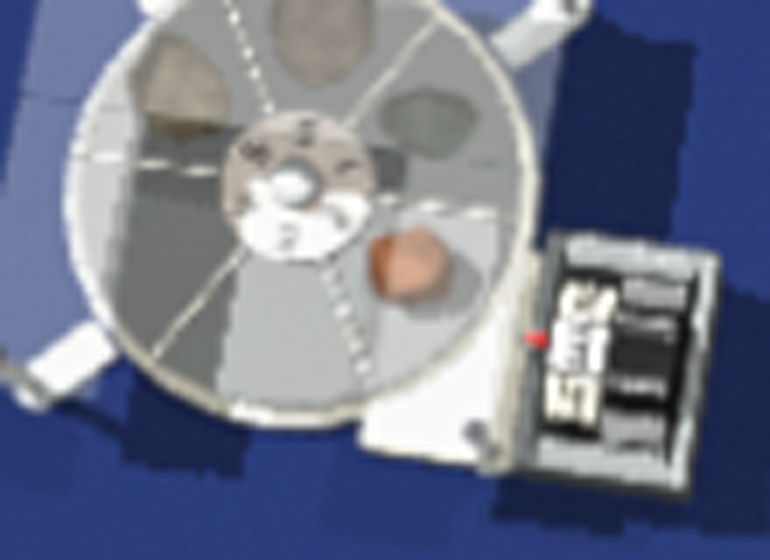

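Run:
```python
from h import *
c={n:manip.capture(n) for n in('scene','top')}
T=c['top']; q=lambda u,v:((u+.5)/7-.5+135,(v+.5)/7-.5+160)
a=at_z(T,q(577,8),.116);b=at_z(T,q(30,393),.116);d=a-b
print('posts',a,b,(a+b)/2,np.linalg.norm(d),'yaw',np.degrees(np.arctan2(d[1],d[0]))+45)
print('hub',at_z(T,q(293,183),.05),'rock',at_z(T,q(407,265),.05))
for n,p,z in(('top',(650,352),.112),('pt',(537,338),.108),('TL',(550,235),.078),('TR',(720,255),.078),('BR',(690,490),.078),('BL',(530,478),.078)):print(n,at_z(T,q(*p),z).round(4))
g=cv2.cvtColor(T['pixels'],cv2.COLOR_RGB2GRAY); print(g[196:228,218:238])
```

```text
posts [0.68366864 0.1754831 ] [0.45400629 0.4693796 ] [0.56883746 0.32243135] 0.37298786732546957 yaw -6.994523914988449
hub [0.59052819 0.34148321] rock [0.54418183 0.27259559]
top [0.4883 0.1263]
pt [0.4948 0.1899]
TL [0.5593 0.1881]
TR [0.5507 0.0906]
BR [0.4151 0.1026]
BL [0.4193 0.1932]
[[194 196 198 194 194 193 196 207 215 197 202 212 205 205 201 172 167 159
  151 108]
 [170 173 177 170 175 184 193 196 207 199 206 221 212 211 210 196 190 200
  214 141]
 [ 67  71  78  89 118 143 166 168 171 173 169 179 187 198 197 193 158 200
  202 119]
 [ 44  55  47  47  52  66 112 124 128 110 109 126 146 170 171 165 102 203
  201  98]
 [110 126  62  62  58  58 160 178 182 151 138 123 115 117 128  75  73 202
  197  85]
 [186 189 124 173 175  88 163 170 170 167 166 165 164 168 179  72  76 208
  193  77]
 [189 165 186 251 248 116 144 153 154 164 166 165 165 167 162  60  92 210
  185  75]
 [153 179 231 252 210  85  82 105 109 134 136 139 140 145 136  58 127 207
  159  73]
 [206 218 249 249 160 114  88  80  58  57  56  67  68  79  66  54 167 203
  123  60]
 [236 205 231 212 116 148 126 117  99 103 
[... 1213 characters left out ...]
  79  47
   38  38]
 [130 145  99 161 168 167 166 166 167 176 150 143  51  58 164 189  82  43
   38  38]
 [ 45  54  85 153 172 172 176 172 171 171 168 154  58  95 205 189  81  40
   40  39]
 [ 41  42  69 139 168 164 158 148 148 152 154 127  57 124 204 164  76  37
   38  38]
 [133 131 138 145 149 122  92  77  93 109 115 110  56 145 199 129  63  39
   37  38]
 [197 195 200 169 159 139 137 133 140 147 117 128  70 177 202 110  57  40
   38  40]
 [197 196 196 193 192 194 198 195 196 203 168 161  92 205 199  94  48  38
   39  39]
 [198 196 196 198 199 196 196 197 197 198 195 196 145 208 192  85  43  40
   38  37]
 [165 163 165 171 178 178 191 199 197 197 200 204 197 221 194  84  41  38
   39  39]]
```

>>> send_rows --pt "1 -1 0 0 0 -1 1" --pt "1 -1 0 0 0 -1 1" --pt "1 -1 0 0 0 -1 1" --pt "1 -1 0 0 0 0 1" --pt "1 -1 0 0 0 0 1"

```text
clock: 8.42
position: [0.3529, 0.4945, 0.2315]
ee_rot: [0.94, 2.997, 0.001]
contact_force: [0.6, 0.4, -0.1]
grip_width: 0.0257
gripper_force: 0.0
```

>>> send_rows --pt "0.44 -0.95 0 0 0 0.5 1" --pt "0.44 -0.95 0 0 0 0.5 1" --pt "0.44 -0.95 0 0 0 0.5 1" --pt "0.44 -0.95 0 0 0 0.5 1" --pt "0.44 -0.95 0 0 0 0.5 1"

```text
clock: 8.83
position: [0.4184, 0.352, 0.2315]
ee_rot: [0.555, 3.092, 0.001]
contact_force: [0.3, -0.3, 0.3]
grip_width: 0.0006
gripper_force: 0.0
```

>>> send_rows --pt "0.44 -0.95 0 0 0 0.5 1" --pt "0.44 -0.95 0 0 0 0.5 1" --pt "0.44 -0.95 0 0 0 0.5 1" --pt "0.44 -0.95 -0.5 0 0 0.5 1" --pt "0.44 -0.95 -0.5 0 0 0.4 1"

```text
clock: 9.25
position: [0.4851, 0.21, 0.2021]
ee_rot: [0.181, 3.134, 0.003]
contact_force: [0.7, -0.3, -0.1]
grip_width: 0.0001
gripper_force: 0.0
```

Run:
```python
from h import *
s=manip.observe();M=rot(s['ee_rot']);print(np.round(s['position'],4),'yang',np.degrees(np.arctan2(M[1,1],M[0,1])),M[:,2].round(3),np.round(s['joint_pos'],2))
```

```text
[0.4851 0.21   0.2021] yang 83.39873327342306 [ 0.003  0.002 -1.   ] [-0.68  0.27  0.18  1.95 -0.06  0.93  0.99]
```

>>> send_rows --pt "0.45 -0.95 -0.5 0 0 0 1" --pt "0.45 -0.95 -0.5 0 0 0 1" --pt "0.39 -0.88 -0.5 0 0 0 1" --pt "0 0 -0.5 0 0 0 1" --pt "0 0 0 0 0 0 1"

```text
clock: 9.67
position: [0.5215, 0.1249, 0.139]
ee_rot: [-0.191, -3.132, 0.004]
contact_force: [-1.2, 0.8, -1.5]
grip_width: 0.0002
gripper_force: 0.0
```

Run:
```python
from h import *
print(np.round(manip.observe()['position'],4))
A=[]
for n in('scene','top'):
    i=manip.capture(n)
    u=proj(i,[.487,.131,.112]).astype(int);print(n,u)
    im=i['pixels'][u[1]-30:u[1]+30,u[0]-38:u[0]+38,::-1]
    A.append(cv2.resize(im,(400,316),interpolation=cv2.INTER_CUBIC))
cv2.imwrite('pics/d.png',np.hstack(A))
```

```text
[0.5215 0.1249 0.139 ]
scene [234 241]
top [226 210]
```

View pics/d.png

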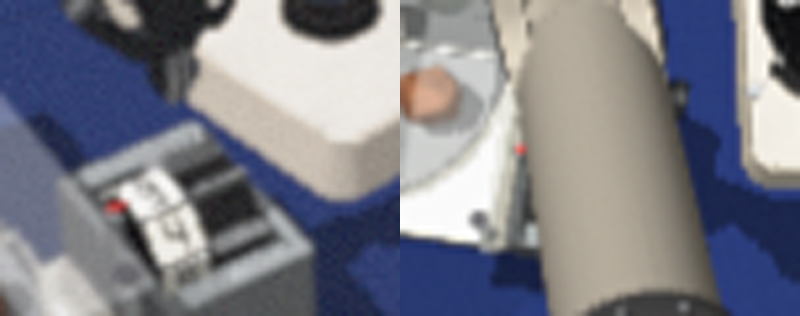

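>>> send_rows --pt "0.05 0.05 -0.55 0 0 0 1" --pt "0 0 -0.4 0 0 0 1" --pt "0 0 -0.2 0 0 0 1" --pt "-0.3 0.04 0 0 0 0 1" --pt "-0.2 0.02 0 0 0 0 1"

```text
clock: 10.18
position: [0.5129, 0.1319, 0.1088]
ee_rot: [0.184, 3.127, 0.003]
contact_force: [8.1, -1.4, 5.3]
grip_width: -0.0002
gripper_force: 4.7
```

>>> send_rows --pt "-0.2 0.02 0 0 0 0 1" --pt "-0.2 0.02 0 0 0 0 1" --pt "-0.2 0.02 0 0 0 0 1"

```text
clock: 10.43
position: [0.4952, 0.1341, 0.1101]
ee_rot: [0.184, 3.126, 0.006]
contact_force: [5.9, -0.3, 4.5]
grip_width: 0.0001
gripper_force: 2.9
```

>>> send_rows --pt "-0.2 0.02 0 0 0 0 1" --pt "-0.2 0.02 0 0 0 0 1" --pt "0 0 0 0 0 0 1" --pt "0 0 0 0 0 0 1"

```text
clock: 10.77
position: [0.478, 0.1344, 0.1072]
ee_rot: [-0.183, -3.135, -0.0]
contact_force: [0.1, 0.4, -0.6]
grip_width: 0.0004
gripper_force: 0.0
```

>>> send_rows --pt "0 0 0.7 0 0 0 1" --pt "0 0 1 0 0 0 1" --pt "0 0.4 1 0 0 -1 -0.8" --pt "0.1 0.5 0.6 0 0 -1 -0.8" --pt "0.1 0.5 0.3 0 0 -1 -0.8"

```text
clock: 11.18
position: [0.4856, 0.1765, 0.2177]
ee_rot: [0.66, 3.07, 0.004]
contact_force: [0.9, 1.0, -0.3]
grip_width: 0.0361
gripper_force: 0.0
```

>>> send_rows --pt "0.06 0.5 0 0 0 -1 -0.8" --pt "0.06 0.5 0 0 0 -1 -0.8" --pt "0.06 0.5 0 0 0 -1 -0.8" --pt "0.06 0.5 0 0 0 -1 -0.8" --pt "0.06 0.5 0 0 0 -1 -0.8"

```text
clock: 11.6
position: [0.4932, 0.2515, 0.2145]
ee_rot: [-1.398, -2.812, 0.002]
contact_force: [0.6, -0.2, 0.6]
grip_width: 0.0771
gripper_force: 0.0
```

>>> send_rows --pt "0.06 0.5 0 0 0 -1 -0.8" --pt "0.06 0.5 0 0 0 -1 -0.8" --pt "0.06 0.5 0 0 0 -1 -0.8" --pt "0.06 0.5 0 0 0 -1 -0.8" --pt "0.06 0.5 0 0 0 -1 -0.8"

```text
clock: 12.02
position: [0.5022, 0.3265, 0.2144]
ee_rot: [-2.05, -2.38, 0.003]
contact_force: [0.6, 1.1, 0.0]
grip_width: 0.0767
gripper_force: 0.0
```

Run:
```python
from h import *
s=manip.observe();M=rot(s['ee_rot']);print(s['clock'],np.round(s['position'],4),'yang',np.degrees(np.arctan2(M[1,1],M[0,1])),M[:,2].round(3),np.round(s['joint_pos'],2))
A=[]
for n in('scene','top'):
    i=manip.capture(n); u=proj(i,[.503,.351,.05]).astype(int);print(n,u)
    for r in manip.spot_point('rock_2',n)[:5]: print(round(r['confidence'],2),np.array(r['xy'])*[560,420],at_z(i,np.array(r['xy'])*[560,420],.032).round(3))
    h=cv2.cvtColor(i['pixels'],cv2.COLOR_RGB2HSV); m=((h[...,0]<14)&(h[...,1]>95)&(h[...,2]>50)).astype(np.uint8)
    k,_,st,ce=cv2.connectedComponentsWithStats(m)
    for j in range(1,k):
        if st[j,4]>15: print('blob',st[j],ce[j].round(1),at_z(i,ce[j],.05).round(3))
    im=i['pixels'][u[1]-45:u[1]+45,u[0]-57:u[0]+57,::-1]
    A.append(cv2.resize(im,(400,316),interpolation=cv2.INTER_CUBIC))
cv2.imwrite('pics/e.png',np.hstack(A))
```

```text
12.0167 [0.5022 0.3265 0.2144] yang 8.506957625683002 [-0.002 -0.001 -1.   ] [-0.98  0.39  0.39  1.78 -0.17  1.01 -0.38]
scene [173 286]
0.76 [178.92  254.016] [0.626 0.255]
0.71 [176.904 291.606] [0.494 0.346]
0.5 [189.28  269.304] [0.547 0.267]
0.42 [147.392 255.402] [0.687 0.337]
blob [67 57  7  3 17] [70.2 58.1] [ 2.51  -0.138]
blob [280 148  54  29 775] [306.5 161.9] [ 0.725 -0.424]
blob [310 180   7   4  23] [312.8 181.8] [ 0.609 -0.344]
blob [306 211  10  10  57] [310.1 215.8] [ 0.471 -0.191]
blob [ 77 243  18   8  98] [ 85.4 246.6] [0.837 0.479]
blob [167 281  14  13 157] [173.6 286.8] [0.502 0.35 ]
top [172 206]
0.54 [194.488 195.594] [0.555 0.268]
blob [185  36   8   9  36] [188.8  40.1] [1.243 0.332]
blob [432  73  10  10  62] [436.   77.5] [ 1.126 -0.773]
blob [427  79  11   9  18] [430.9  84.5] [ 1.09  -0.746]
blob [239  92  11  12  84] [244.   97.5] [0.983 0.08 ]
blob [382 104  16  10  45] [391.3 108.1] [ 0.966 -0.559]
blob [146 116  15  11  73] [153. 121.] [0.864 0.458]
blob [205 121   7   5  21] [208.3 123.6] [0.86  0.225]
blob [ 350  127   41   49 1361] [370.  152.5] [ 0.761 -0.46 ]
blob [339 184   6   7  19] [340.8 187.8] [ 0.604 -0.334]
blob [366 225  13  15 151] [371.9 232. ] [ 0.423 -0.464]
blob [281 232   9   9  58] [285.  236.3] [ 0.397 -0.106]
```

View pics/e.png

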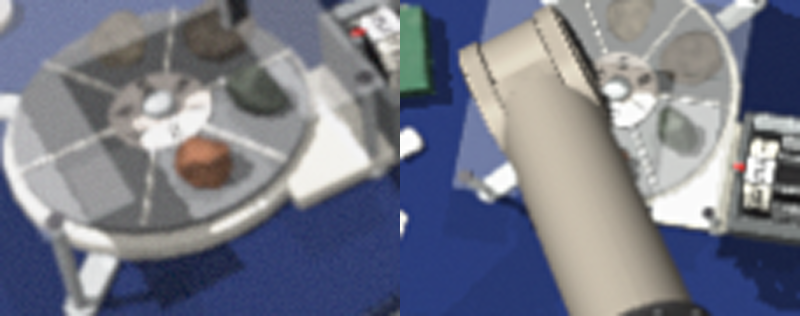

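>>> send_rows --pt "0 0.3 -0.5 0 0 -0.9 -0.65" --pt "0 0.3 -1 0 0 -0.9 -0.65" --pt "0 0.2 -1 0 0 -0.9 -0.65" --pt "0 0 -1 0 0 0 -0.65" --pt "0 0 -0.7 0 0 0 -0.65"

```text
clock: 12.63
position: [0.5017, 0.3481, 0.0863]
ee_rot: [2.346, 2.09, -0.005]
contact_force: [0.1, 0.8, -0.4]
grip_width: 0.0703
gripper_force: 0.0
```

Run:
```python
from h import *
s=manip.observe();M=rot(s['ee_rot']);print(s['clock'],np.round(s['position'],4),'yang',np.degrees(np.arctan2(M[1,1],M[0,1])),s['grip_width'],s['contact_force'])
```

```text
12.6333 [0.5017 0.3481 0.0863] yang -6.6074980389511415 0.07033234445063664 [ 0.05335504  0.79396632 -0.4088228 ]
```

>>> send_rows --pt "0.02 0.07 -0.8 0 0 0 -0.65" --pt "0 0 -0.6 0 0 0 -0.65" --pt "0 0 -0.25 0 0 0 -0.65" --pt "0 0 0 0 0 0 -0.65"

```text
clock: 12.97
position: [0.5026, 0.3499, 0.0377]
ee_rot: [2.347, 2.088, -0.006]
contact_force: [-1.1, -1.0, 0.2]
grip_width: 0.0702
gripper_force: 0.0
```

>>> send_rows --pt "0 0 -0.1 0 0 0 0" --pt "0 0 0 0 0 0 0.5" --pt "0 0 0 0 0 0 1" --pt "0 0 0 0 0 0 1" --pt "0 0 0 0 0 0 1"

```text
clock: 13.38
position: [0.5052, 0.3523, 0.0381]
ee_rot: [2.347, 2.087, 0.005]
contact_force: [1.2, -1.5, 7.1]
grip_width: 0.0464
gripper_force: 60.9
```

>>> send_rows --pt "0 0 0.3 0 0 0 1" --pt "0 0 0.7 0 0 0 1" --pt "0 0 1 0 0 0 1" --pt "0 0 1 0 0 0 1" --pt "0 0 1 0 0 0 1"

```text
clock: 13.8
position: [0.5028, 0.3517, 0.1579]
ee_rot: [-2.347, -2.088, 0.002]
contact_force: [0.5, -0.2, -1.3]
grip_width: 0.0461
gripper_force: 60.9
```

Run:
```python
from h import *
s=manip.observe();print(s['clock'],np.round(s['position'],4),s['grip_width'],s['contact_force'],np.round(s['joint_pos'],2))
c={n:manip.capture(n) for n in('scene','top')}
cv2.imwrite('pics/f.png',c['scene']['pixels'][180:340,100:300,::-1].repeat(3,0).repeat(3,1))
for t,z in dict(pan_top=.062,wash_bottle=0,wheel_centre=.066).items():
  for n in c: print(t,n,[(round(r['confidence'],2),at_z(c[n],np.array(r['xy'])*[560,420],z).round(3)) for r in manip.spot_point(t,n)[:3]])
for n in c:
  i=c[n]
  # pan: bright circle near expected
  u=proj(i,[.494,-.298,.062]); print(n,'pan px',u)
```

```text
13.8 [0.5028 0.3517 0.1579] 0.046133931978463646 [ 0.52762845 -0.19207244 -1.28774872] [-1.03  0.48  0.43  1.8  -0.24  0.91 -0.61]
pan_top scene [(0.73, array([ 0.491, -0.3  ])), (0.49, array([ 0.543, -0.624])), (0.32, array([0.571, 0.342]))]
pan_top top [(0.98, array([ 0.497, -0.307])), (0.77, array([ 0.551, -0.645]))]
wash_bottle scene [(0.62, array([ 0.395, -0.108]))]
wash_bottle top [(0.72, array([ 0.395, -0.083]))]
wheel_centre scene [(0.95, array([0.491, 0.133]))]
wheel_centre top [(0.75, array([0.488, 0.136]))]
scene pan px [326.52872893 197.9215651 ]
top pan px [332.75726241 213.41169157]
```

View pics/f.png

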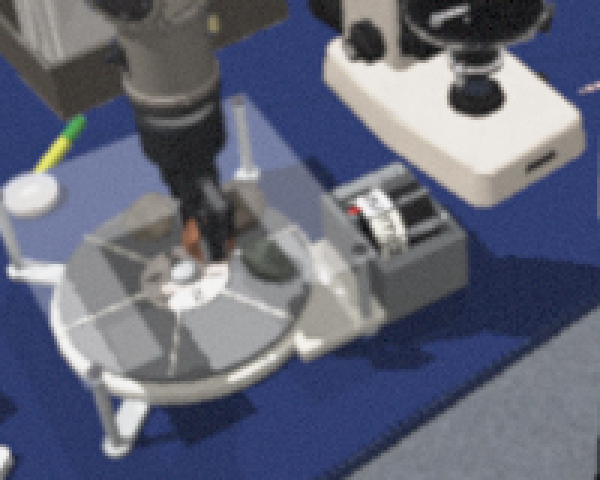

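>>> send_rows --pt "-0.2 -0.5 0.8 0 0 0 1" --pt "-0.35 -1 0.6 0 0 0 1" --pt "-0.35 -1 0.6 0 0 0 1" --pt "-0.35 -1 0.6 0 0 0 1" --pt "-0.35 -1 0.6 0 0 0 1"

```text
clock: 14.62
position: [0.4545, 0.2152, 0.2519]
ee_rot: [2.347, 2.088, -0.004]
contact_force: [-0.6, 0.6, -0.8]
grip_width: 0.0461
gripper_force: 61.2
```

>>> send_rows --pt "-0.35 -1 0.4 0 0 0 1" --pt "-0.35 -1 0.1 0 0 0 1" --pt "-0.35 -1 0 0 0 0 1" --pt "0 -1 0 0 0 0 1" --pt "0 -1 0 0 0 0 1"

```text
clock: 15.03
position: [0.4228, 0.0655, 0.2667]
ee_rot: [-2.346, -2.088, 0.002]
contact_force: [0.1, -0.3, -2.7]
grip_width: 0.0461
gripper_force: 61.2
```

>>> send_rows --pt "0 -1 0 0 0 0 1" --pt "0 -1 0 0 0 0 1" --pt "0 -1 0 0 0 0 1" --pt "0 -1 0 0 0 0 1" --pt "0 -1 0 0 0 0 1"

```text
clock: 15.45
position: [0.4209, -0.083, 0.2656]
ee_rot: [-2.341, -2.086, 0.006]
contact_force: [-12.4, 11.4, -4.1]
grip_width: 0.0461
gripper_force: 61.3
```

>>> send_rows --pt "0 -1 0 0 0 0 1" --pt "0 -1 0 0 0 0 1" --pt "0 -1 0 0 0 0 1" --pt "0.2 -1 0 0 0 0 1" --pt "0.4 -0.8 0 0 0 0 1"

```text
clock: 15.87
position: [0.4404, -0.2292, 0.2668]
ee_rot: [-2.349, -2.085, 0.0]
contact_force: [-0.2, 0.1, -2.4]
grip_width: 0.0461
gripper_force: 61.3
```

Run:
```python
from h import *
s=manip.observe();M=rot(s['ee_rot']);print(s['clock'],np.round(s['position'],4),'yang',np.degrees(np.arctan2(M[1,1],M[0,1])),s['grip_width'],s['contact_force'],np.round(s['joint_pos'],2))
```

```text
15.8667 [ 0.4404 -0.2292  0.2668] yang -6.819334289896118 0.04613476976144839 [-0.2211092   0.08114593 -2.44792414] [-0.47  0.19  0.96  1.97 -0.18  1.06  0.45]
```

Run:
```python
from h import *
c={n:manip.capture(n) for n in('scene','top')}
for t,z in dict(pan_top=.062,wash_bottle=0).items():
  for n in c: print(t,n,[(round(r['confidence'],2),at_z(c[n],np.array(r['xy'])*[560,420],z).round(3)) for r in manip.spot_point(t,n)[:3]])
p=c['top']['pixels'][180:260,260:370,::-1];q=c['scene']['pixels'][150:260,270:420,::-1]
cv2.imwrite('pics/g.png',np.hstack([cv2.resize(p,(400,291),interpolation=2),cv2.resize(q,(400,291),interpolation=2)]))
```

```text
pan_top scene [(0.71, array([ 0.551, -0.641])), (0.58, array([ 0.491, -0.289]))]
pan_top top [(0.89, array([ 0.54 , -0.647])), (0.61, array([ 0.498, -0.285]))]
wash_bottle scene [(0.82, array([ 0.403, -0.114])), (0.56, array([0.541, 0.333]))]
wash_bottle top [(0.6, array([ 0.4  , -0.081])), (0.2, array([0.493, 0.139]))]
```

View pics/g.png

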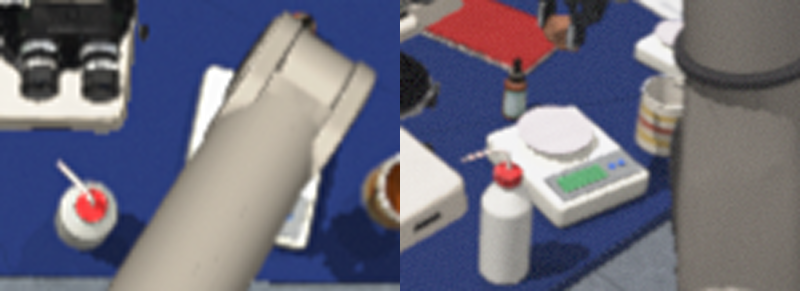

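>>> send_rows --pt "0.4 -0.6 -0.3 0 0 0 1" --pt "0.5 -0.6 -0.6 0 0 0 1" --pt "0.5 -0.6 -0.8 0 0 0 1" --pt "0.3 -0.5 -0.8 0 0 0 1" --pt "0 0 -0.8 0 0 0 1"

```text
clock: 16.58
position: [0.495, -0.2973, 0.1674]
ee_rot: [2.345, 2.087, -0.0]
contact_force: [-0.6, -0.1, -2.1]
grip_width: 0.0461
gripper_force: 61.3
```

>>> send_rows --pt "0 0 -0.7 0 0 0 1" --pt "0 0 -0.6 0 0 0 1" --pt "0 0 -0.4 0 0 0 1" --pt "0 0 0 0 0 0 1"

```text
clock: 16.92
position: [0.4921, -0.2935, 0.1151]
ee_rot: [-2.342, -2.087, 0.001]
contact_force: [0.3, -0.3, -1.6]
grip_width: 0.0461
gripper_force: 61.3
```

Run:
```python
from h import *
s=manip.observe();print(s['clock'],np.round(s['position'],4),s['grip_width'],s['contact_force'])
```

```text
16.9167 [ 0.4921 -0.2935  0.1151] 0.04606921485839537 [ 0.33870127 -0.28315671 -1.59904724]
```

>>> send_rows --pt "0 -0.15 -0.35 0 0 0 1" --pt "0 0 -0.35 0 0 0 1" --pt "0 0 -0.3 0 0 0 1" --pt "0 0 -0.25 0 0 0 1" --pt "0 0 0 0 0 0 1"

```text
clock: 17.33
position: [0.4924, -0.2998, 0.0784]
ee_rot: [-2.346, -2.087, 0.001]
contact_force: [-0.8, 0.4, -1.5]
grip_width: 0.046
gripper_force: 61.3
```

>>> send_rows --pt "0 0 -0.13 0 0 0 1" --pt "0 0 -0.1 0 0 0 1" --pt "0 0 0 0 0 0 1"

```text
clock: 17.58
position: [0.493, -0.3004, 0.0726]
ee_rot: [-2.347, -2.088, -0.0]
contact_force: [0.6, 0.2, -1.0]
grip_width: 0.0459
gripper_force: 61.3
```

>>> send_rows --pt "0 0 -0.07 0 0 0 1" --pt "0 0 -0.05 0 0 0 1" --pt "0 0 0 0 0 0 1"

```text
clock: 17.83
position: [0.4931, -0.3004, 0.0692]
ee_rot: [-2.347, -2.088, -0.0]
contact_force: [0.2, 0.0, -1.5]
grip_width: 0.0461
gripper_force: 61.3
```

>>> send_rows --pt "0 0 -0.06 0 0 0 1" --pt "0 0 -0.04 0 0 0 1" --pt "0 0 0 0 0 0 1"

```text
clock: 18.08
position: [0.4933, -0.3007, 0.0664]
ee_rot: [2.347, 2.087, 0.0]
contact_force: [-0.2, 0.4, 1.6]
grip_width: 0.0461
gripper_force: 61.6
```

>>> send_rows --pt "0 0 0 0 0 0 -0.2" --pt "0 0 0 0 0 0 -0.6" --pt "0 0 0 0 0 0 -0.6" --pt "0 0 0 0 0 0 -0.6" --pt "0 0 0 0 0 0 -0.6"

```text
clock: 18.5
position: [0.4931, -0.3005, 0.0663]
ee_rot: [2.347, 2.088, 0.0]
contact_force: [-0.2, 0.2, 0.9]
grip_width: 0.0681
gripper_force: 0.0
```

>>> send_rows --pt "0 0 0.3 0 0 0 -0.6" --pt "0 0 0.7 0 0 0 -0.6" --pt "0 0 1 0 0 0 -0.6" --pt "0 0 1 0 0 0 -0.6" --pt "0 0 1 0 0 0 -0.6"

```text
clock: 18.92
position: [0.4927, -0.3007, 0.1881]
ee_rot: [-2.348, -2.087, 0.001]
contact_force: [1.0, -0.6, -0.3]
grip_width: 0.0685
gripper_force: 0.0
```

Run:
```python
from h import *
s=manip.observe();print(s['clock'],np.round(s['position'],4),s['grip_width'],s['contact_force'])
c=manip.capture('scene')
cv2.imwrite('pics/k.png',cv2.resize(c['pixels'][150:260,270:420,::-1],(600,440),interpolation=2))
h=cv2.cvtColor(c['pixels'],cv2.COLOR_RGB2HSV); m=((h[...,0]<14)&(h[...,1]>95)&(h[...,2]>50)).astype(np.uint8)
k,_,st,ce=cv2.connectedComponentsWithStats(m)
for j in range(1,k):
    if st[j,4]>40: print(st[j],ce[j],at_z(c,ce[j],.08).round(3))
```

```text
18.9167 [ 0.4927 -0.3007  0.1881] 0.06850951302666589 [ 1.01158884 -0.59743632 -0.2930925 ]
[280 148  54  29 745] [306.19328859 161.93959732] [ 0.694 -0.389]
[163 167  13  14  73] [167.97260274 173.24657534] [0.983 0.072]
[324 190  11  10  94] [329.04255319 194.28723404] [ 0.488 -0.303]
[306 211  10  10  55] [310.09090909 215.54545455] [ 0.448 -0.165]
[ 77 243  18   8  98] [ 85.37755102 246.64285714] [0.803 0.487]
```

View pics/k.png

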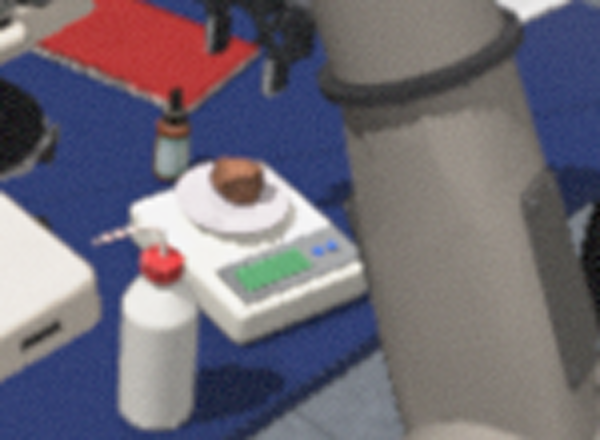

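>>> send_rows --pt "0 0 1 0 0 1 1" --pt "-0.2 0 1 0 0 1 1" --pt "-0.3 0 0.5 0 0 1 1" --pt "-0.3 0 0 0 0 1 1" --pt "-0.3 0 0 0 0 1 1"

```text
clock: 19.38
position: [0.4602, -0.3011, 0.2631]
ee_rot: [1.75, 2.605, 0.001]
contact_force: [-0.2, -0.1, -0.4]
grip_width: 0.0078
gripper_force: 0.0
```

>>> send_rows --pt "-0.3 0 0 0 0 1 1" --pt "-0.3 0 0 0 0 1 1" --pt "-0.3 0.3 0 0 0 1 1" --pt "-0.3 0.3 0 0 0 1 1" --pt "-0.3 0.3 0 0 0 1 1"

```text
clock: 19.8
position: [0.4143, -0.2736, 0.2617]
ee_rot: [1.054, 2.959, 0.0]
contact_force: [-0.1, -0.6, 0.1]
grip_width: -0.0002
gripper_force: 0.0
```

>>> send_rows --pt "-0.2 0.3 0 0 0 1 1" --pt "0 0.4 0 0 0 1 1" --pt "0 0.4 0 0 0 1 1" --pt "0 0.5 0 0 0 1 1" --pt "0 0.6 0 0 0 0.9 1"

```text
clock: 20.22
position: [0.4087, -0.2078, 0.2618]
ee_rot: [0.305, 3.126, -0.0]
contact_force: [-0.2, -0.4, -0.1]
grip_width: -0.0001
gripper_force: 0.0
```

Run:
```python
from h import *
s=manip.observe();M=rot(s['ee_rot']);print(s['clock'],np.round(s['position'],4),'yang',np.degrees(np.arctan2(M[1,1],M[0,1])),M[:,2].round(3),s['contact_force'],np.round(s['joint_pos'],2))
```

```text
20.2167 [ 0.4087 -0.2078  0.2618] yang 78.8376013038613 [ 0.001 -0.    -1.   ] [-0.19824108 -0.39267947 -0.05193947] [-0.24  0.07  0.61  2.05 -0.05  1.04  1.77]
```

>>> send_rows --pt "0 1 0 0 0 0.4 1" --pt "0 1 0 0 0 0.3 1" --pt "0 1 0 0 0 0 1" --pt "0 1 0 0 0 0 1" --pt "0 1 0 0 0 0 1"

```text
clock: 20.63
position: [0.4087, -0.0565, 0.2618]
ee_rot: [0.202, 3.134, 0.001]
contact_force: [0.3, -0.3, -0.5]
grip_width: 0.0001
gripper_force: 0.0
```

>>> send_rows --pt "0 1 0 0 0 0 1" --pt "0 1 0 0 0 0 1" --pt "0 1 0 0 0 0 1" --pt "0.3 1 0 0 0 0 1" --pt "0.4 1 -0.3 0 0 0 1"

```text
clock: 21.05
position: [0.4306, 0.0939, 0.254]
ee_rot: [0.201, 3.132, 0.003]
contact_force: [0.1, 0.4, 1.0]
grip_width: 0.0001
gripper_force: 0.0
```

>>> send_rows --pt "0.4 1 -0.5 0 0 0 1" --pt "0.1 0.4 -1 0 0 0 1" --pt "0 0 -1 0 0 0 1" --pt "0 0 -1 0 0 0 1" --pt "0 0 0 0 0 0 1"

```text
clock: 21.47
position: [0.4417, 0.1332, 0.1431]
ee_rot: [-0.199, -3.128, 0.008]
contact_force: [-0.4, -0.5, 0.7]
grip_width: -0.0
gripper_force: 0.0
```

Run:
```python
from h import *
s=manip.observe();M=rot(s['ee_rot']);print(s['clock'],np.round(s['position'],4),'yang',np.degrees(np.arctan2(M[1,1],M[0,1])),M[:,2].round(3),s['contact_force'])
```

```text
21.4667 [0.4417 0.1332 0.1431] yang 82.70702397563157 [-0.008 -0.004 -1.   ] [-0.44230283 -0.54802331  0.67777515]
```

>>> send_rows --pt "0 0 -0.7 0 0 0 1" --pt "0 0 -0.4 0 0 0 1" --pt "0 0 -0.2 0 0 0 1" --pt "0 0 0 0 0 0 1" --pt "0.2 -0.02 0 0 0 0 1"

```text
clock: 21.88
position: [0.4509, 0.1339, 0.1093]
ee_rot: [-0.201, -3.135, -0.001]
contact_force: [-0.5, 0.2, 0.6]
grip_width: -0.0003
gripper_force: 0.0
```

>>> send_rows --pt "0.2 -0.02 -0.1 0 0 0 1" --pt "0.2 -0.02 -0.05 0 0 0 1" --pt "0.2 -0.02 0 0 0 0 1" --pt "0.2 -0.02 0 0 0 0 1"

```text
clock: 22.22
position: [0.4727, 0.1318, 0.1042]
ee_rot: [-0.199, -3.129, 0.001]
contact_force: [-7.8, 0.4, 5.1]
grip_width: 0.0003
gripper_force: 3.7
```

>>> send_rows --pt "0.2 -0.02 0 0 0 0 1" --pt "0.2 -0.02 0 0 0 0 1" --pt "0 0 0 0 0 0 1" --pt "0 0 0 0 0 0 1"

```text
clock: 22.55
position: [0.4886, 0.1303, 0.1046]
ee_rot: [0.201, 3.133, 0.001]
contact_force: [0.2, 0.3, -0.3]
grip_width: -0.0001
gripper_force: 0.0
```

>>> send_rows --pt "-0.03 0 0.6 0 0 0 1" --pt "0 0 1 0 0 0 1" --pt "0 0 1 0 0 0 1" --pt "-0.4 0 1 0 0 0 1" --pt "-0.4 0 0.5 0 0 0 1"

```text
clock: 22.97
position: [0.4645, 0.1306, 0.2309]
ee_rot: [0.202, 3.129, 0.005]
contact_force: [1.2, -0.6, 0.6]
grip_width: -0.0003
gripper_force: 0.0
```

>>> send_rows --pt "-0.4 0.5 0 0 0 0 1" --pt "0 1 0 0 0 0 1" --pt "0 1 0 0 0 0 1" --pt "0 1 0 0 0 0 1" --pt "0 0 0 0 0 0 1"

```text
clock: 23.38
position: [0.4499, 0.2422, 0.2278]
ee_rot: [0.189, 3.134, 0.007]
contact_force: [1.1, -0.5, 1.1]
grip_width: 0.0
gripper_force: 0.0
```

Run:
```python
from h import *
s=manip.observe();print(s['clock'],np.round(s['position'],4),s['contact_force'])
c={n:manip.capture(n) for n in('scene','top')}
p=c['scene']['pixels'][150:330,110:350,::-1];q=c['top']['pixels'][140:250,130:350,::-1]
cv2.imwrite('pics/z.png',np.hstack([cv2.resize(p,(400,300),interpolation=2),cv2.copyMakeBorder(cv2.resize(q,(400,200),interpolation=2),50,50,0,0,0)]))
```

```text
23.3833 [0.4499 0.2422 0.2278] [ 1.10658199 -0.54671114  1.10380722]
```

View pics/z.png

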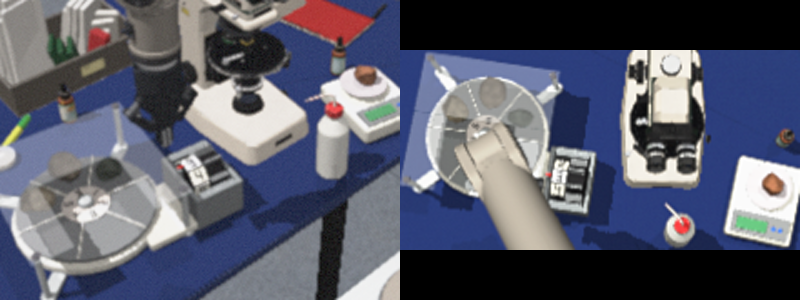

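The picture shows the tray back at its starting layout, with green at (108,168), buff at (40,197) and brown at (62,165) in the left half. The rust-red rock is on the pan at (773,184) in the right half, the bottle is upright and the arm is clear.

```bash
python3 -c "
from station import manip
print(manip.close_job())"
```

```text
the job is handed in; nothing more can be done
None
```

I handed the job in: the rust-red rock was let go near the middle of the balance pan, the thumbwheel rolled back to number 3, and the other three rocks stayed on the tray; the arm brushed something, probably the fixed microscope, once with about 17 N, and no verdict came back.

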